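Shut and latch the casting crate

TASK

Shut the gate of the small casting crate and latch it: lift the latch bar by its thumb piece, swing the gate to against its sprung buffer until the bar is past the striker, then let the bar down fully into the catch behind the striker and let go. Do this by feel, without jamming the bar hard against the striker or the catch, and leave the castings and everything else where they are.

Things in the scene. Friction and masses are not known exactly. Their poses are not given: they have to be found in the camera images.
- crate: plywood crate screwed down to the pad, 180 x 206 x 80 mm (its x, y, z), open at the top and at the front (its -x side, facing roughly the robot). Origin on the bench surface, 75 mm behind the gate's plane; x points into the crate, y toward the gate's hinge, z up. The catch is outside the front corner opposite the hinge
- gate_hinge (a point): point on the gate's vertical hinge axis, at crate x = -75, y = +97 mm, 65 mm above the bench (height of the latch pivot)
- gate (a joint): steel rod gate, 185 mm wide, 12 to 84 mm above the bench; swings freely (about 0.04 N m friction). Opening angle, rad: 0 = square across the crate's front, positive = free end swung out of the front (clockwise from above). Starts ajar at 0.25 to 0.42. Latched it rests anywhere between -0.08 and 0.10, depending on how the catch is set. Limits -0.16 and 0.9
- latch_pivot (a point): pivot of the latch bar on the outer side of the gate, 75 mm from the hinge axis along the gate, 8 mm out from the gate's middle plane, 65 mm above the bench; its axis is square to the gate's face
- latch (a joint): angle of the latch bar on its pivot, rad: 0 = level (down, resting on its own stop), positive = free end raised, at most 0.32 (hard stop). The bar falls by its own weight
- latch_bar: steel latch bar with its thumb piece, 0.15 to 0.25 kg: a flat 18 mm high, 6 mm thick, on the gate's outer side, reaching 152 mm from the pivot away from the hinge, 42 mm past the gate's free edge. Origin at the pivot; its y points along the bar to the hinge side, x square to the gate into the crate, z up when level
- thumb_piece (a point): middle of the thumb piece, an upright steel tab on the bar, 10 mm thick square to the gate, 24 mm wide along it, up to 135 mm above the bench. Bar down: this point is 117 mm above the bench, 85 mm from the pivot along the bar and 52 mm above it, 160 mm from the hinge axis. It stands free above the gate's top edge (84 mm) and is pinched from above across its 10 mm
- bar_end (a point): point in the middle of the bar 139 mm from the pivot and 214 mm from the hinge axis: the part that lies in the catch
- catch: fixed steel catch at the corner opposite the hinge; origin 65 mm above the bench. It carries the keeper: a blunt striker lip 6 mm thick, round top 76 mm above the bench (bar must be raised at least 0.16 rad to pass over, better 0.26), behind it (crate +x) a 10 mm wide open slot for the 6 mm bar, behind that a rigid backstop 115 mm high. Keep the bar's force on these under 15 N
- slot_nominal (a point): middle of the slot as nominally set (214 mm from the hinge axis; gate angle 0 puts the bar's middle here), axes as the crate's. The keeper, with striker, slot, backstop and buffer together, is screwed through slotted holes that lie on an arc about the gate hinge, and stands up to 18 mm (0.085 rad) to either side of this; that setting is not reported and must be felt or seen
- gate_edge (a point): inner face of the gate's free edge, 178 mm from the hinge, where the keeper's sprung buffer meets it 8 mm before mid slot (1.2 N/mm, damped 0.12 N per mm/s). Slow push at the thumb piece (closing moment about the hinge): 8 N (1.35 N m) as the bar clears the striker, 10.5 N (1.7) in mid slot, 13 N (2.05) at the backstop, then rigid. Let go early, the gate springs back
- tap_body_1: brass tap casting, 163 x 69 x 42 mm, lying in the crate just behind the gate, along the gate; bystander, origin under its middle
- tap_body_2: brass tap casting, 163 x 69 x 42 mm, lying in the crate toward its back; bystander, origin under its middle
- tap_body_8: brass tap casting, 163 x 69 x 42 mm, lying on the pad to the right; bystander, origin under its middle
- marker: marker pen 130 x 16 mm lying near the front edge; bystander, origin under its middle
- caliper: steel vernier caliper 216 x 67 x 12 mm lying near the front edge; bystander, origin under its middle
- pencil_grinder: dark pencil-shaped air grinder, 197 x 21 mm, lying at the left; bystander, origin under its middle

How it is judged:
On the way:
1. the latch bar is lifted while the gate is still ajar (value of joint latch above 0.12 rad and value of joint gate above 0.17 rad), for 0.1 s.
At the end, for the whole second after the job is handed in: the gate is shut (angle under 0.115 rad), the latch bar lies fully down in the catch (under 0.04 rad) and the buffer presses it against the striker's back (over 1.5 N, so the catch is holding the gate), both at rest and released (value of joint gate below 0.115 rad and contact force between latch_bar and catch above 1.5 N and value of joint latch below 0.04 rad and velocity of joint gate between -0.05 and 0.05 rad/s and velocity of joint latch between -0.05 and 0.05 rad/s); the robot touches nothing.
It fails at once if the latch bar jammed against the striker or catch with more than 15 N (contact force between latch_bar and catch above 15 N).
It fails at once if a casting or another bystander moved by more than 30 mm (distance of any of tap_body_1, tap_body_2, tap_body_8, marker, caliper, pencil_grinder from where it was at the start of the episode above 0.03 m).
It also fails if it takes over 61 s, if anything falls off the work surface, if the arm or the gripper's body presses on something with over 40 N, if the wrist force passes 120 N, or if a joint passes its speed limit or range.

ROBOT

A 6-joint arm with a two-finger parallel gripper is mounted at the origin on a cart in front of the work surface, level with it; the furniture and walls round the work are solid. World frame = base frame: x ahead of the robot, y to its left, z up, the work surface at z = 0. Lengths are in m, angles in rad, forces in N, time in s.
With the tool pointing down it reaches from about 0.375 to 0.75 m from the base axis. Payload 9 kg.
Tool frame: the origin (TCP) lies midway between the tips of the shut fingers; the grasp point (between the pads) lies 19 mm behind it; z points along the fingers, y is the line along which they close (so a half turn about z gives the same grasp; the last joint's range is limited). The gripper opens to 85 mm and grips with 20 to 120 N. Pads are 22 mm wide; open, the fingers measure 114 mm over their backs; the gripper's body (76 mm by 85 mm) begins 54 mm behind the grasp point. The pads swing forward as they close: fully open they stand 13 mm farther back than shut.
Start: joints at [1.053, 0.104, 0.097, 1.564, 0, 1.353], TCP at [0.177, 0.573, 0.202] pointing down, gripper open.
Joint ranges: [-2.99, 2.99], [-0.84, 1.86], [-1.1, 1.16], [-1.84, 2.11], [-1.51, 1.56], [-3.14, 3.14]. Speed limits (rad/s): [2.22, 2.22, 2.57, 3.14, 3.14, 3.14].

INTERFACE

Orientations are given as [roll, pitch, yaw] about the fixed x, y, z axes, in that order (R = Rz(yaw) Ry(pitch) Rx(roll)).
In Python, from plant import manip gives the robot as it stands. The module is installed in compiled form; this text tells all that it offers.
- The arm moves only by the tool arm_command, never from a script. Its argument "motion" is a list of rows, each a list of 3 entries, a list of its own where there are three numbers: the shift along the world's x, y, z in mm, then the turn, a rotation vector about the world's x, y, z in rad, then the opening, from 0 (shut) to 1 (fully open). A call has 1 to 12 rows; each row shifts and turns the commanded pose from where the row before left it; what a row does not reach is not made up. A row lasts 1/10 s, in which the tool goes at most 50 mm and 8.59 degrees, less where a joint would pass 70% of its speed; a pose out of reach is approached as far as the arm can. A call is refused whole if a number of a shift passes 50 or a number of a turn 0.15, either way. A call with a gripper value outside its range is refused whole. The fingers move at their own pace and stop on an object; "grip_force" is the grip in N (left out, the last holds). Time passes only in rows, so rows that do not move let the fingers close. It gives the time, the measured TCP pose, the force, the opening and the grip force at its end, in the units of the state.
- manip.observe(): the state, without advancing time (a new reading comes with each control period).
- manip.capture(name): name is "side" or "top"; returns a dict with "color" (420x560x3 uint8, blue, green, red), "fx", "fy", "cx", "cy" (pixels), "world_from_camera" (4x4, takes a point from camera to world coordinates). Camera axes: x right, y up, looking along -z (the intrinsics and any distortion apply to the point x, -y, -z); pixel columns grow to the right and rows downward; lengths in m; the calibration is good to about 2 mm. A picture is of the moment at which its call begins. There is no depth.
- manip.finish_job(): hands the job in; it is judged then, once.
The state is a dict: "clock": time; "q": joint angles; "qvel": joint speeds; "tau": joint torques, N m; "ee_pos": TCP position; "tcp_rot": TCP orientation; "force": force on the tool from outside, world axes, zero at the start; "wrist_torque": the same for the moment, N m; "opening": opening from 0.0 (shut) to 1.0 (fully open); "grip_force": force on a finger pad.
Only numpy, scipy, OpenCV 4.12 (cv2) and the standard library are available. Lean on these libraries where they do the work, as an engineer would, in place of code of your own. Each camera call takes 0.05 s, during which the arm holds its last target. There are 200 camera calls.

## Working session

There is one attempt and no reset: what is moved stays moved. The work goes in short steps, Python scripts to look and compute and a tool call to move; the robot and the scene stay as the last step left them, time stands still between calls to the robot, and variables do not carry over. Pictures are saved under pics/ and viewed, at most 10 in all, crops included, and the job is handed in when it is done.

Besides the shell and the picture viewer there is one more tool, called as a command line: name --argument value ..., lists and objects as JSON in quotes. arm_command: Moves the arm, as the interface text tells. Its arguments: {"type":"object","properties":{"motion":{"type":"array","items":{"type":"array"}},"grip_force":{"type":"number"}},"required":["motion"]}

```bash
mkdir -p pics; cat > h.py <<'E'
import numpy as np, cv2
from plant import manip
def ray(c,u,v):
    M=np.array(c["world_from_camera"]);d=M[:3,:3]@np.array([(u-c["cx"])/c["fx"],-(v-c["cy"])/c["fy"],-1]);return M[:3,3],d
def at(c,u,v,z):
    o,d=ray(c,u,v);return o+d*(z-o[2])/d[2]
def proj(c,p):
    M=np.array(c["world_from_camera"]);q=M[:3,:3].T@(np.array(p)-M[:3,3]);return np.array([c["cx"]+c["fx"]*q[0]/-q[2],c["cy"]+c["fy"]*q[1]/q[2]])
E
python3 - <<'E'
from h import *
import pickle
for n in("top","side"):
    c=manip.capture(n);cv2.imwrite(f"pics/{n}0.png",c["color"]);pickle.dump(c,open(n+"0.pkl","wb"))
    print({k:v for k,v in c.items() if k!="color"})
print(manip.observe())
E
```

```text
{'fx': 535.7807537251886, 'fy': 535.7807537251886, 'cx': 283.83876567661076, 'cy': 208.94411936528283, 'world_from_camera': array([[ 0.0264797 ,  0.99390809, -0.10698385,  0.39415941],
       [-0.99954184,  0.02789432,  0.01174776,  0.01872053],
       [ 0.01466043,  0.10662376,  0.99419135,  1.18444157],
       [ 0.        ,  0.        ,  0.        ,  1.        ]])}
{'fx': 397.71461680374455, 'fy': 397.71461680374455, 'cx': 286.0669409149014, 'cy': 210.36403781512004, 'world_from_camera': array([[ 0.99737986,  0.02969284, -0.06596783,  0.48263547],
       [-0.07231875,  0.43254292, -0.89870831, -0.77276703],
       [ 0.00184872,  0.90112427,  0.43355694,  0.49190146],
       [ 0.        ,  0.        ,  0.        ,  1.        ]])}
{'clock': 0.1, 'q': array([ 1.05326932e+00,  1.04646177e-01,  9.66019231e-02,  1.56389815e+00,
       -4.08950656e-06,  1.35310233e+00]), 'qvel': array([ 0.00311186, -0.00159235,  0.0013498 ,  0.00211442,  0.00058918,
       -0.00049014]), 'tau': array([ 6.10415678e-03, -5.58213866e+01,  5.04714882e+01,  1.32661097e-02,
       -2.76340024e-04,  1.67627508e-05]), 'ee_pos': array([0.17704848, 0.57295971, 0.20162645]), 'tcp_rot': array([-3.14047275e+00, -2.43534332e-04,  2.84175951e+00]), 'force': array([ 0.17202921, -1.21656189, -0.18468855]), 'wrist_torque': array([-0.01558356, -0.03604585,  0.07614165]), 'grip_force': 0.0, 'opening': 0.9971828531211846}
```

View pics/top0.png

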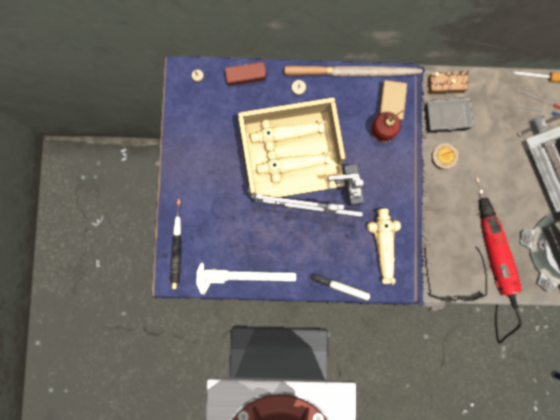

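View pics/side0.png

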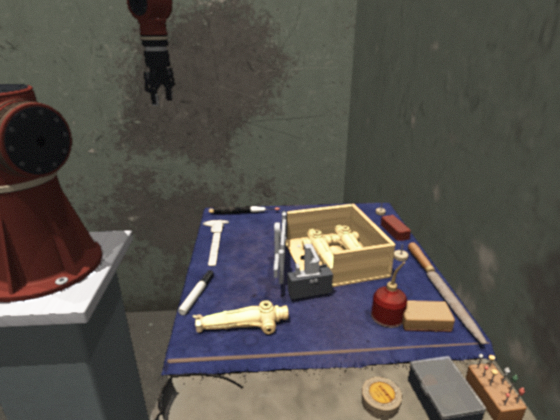

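The top view shows the crate at cols 238–345, rows 100–198. The gate and bar run from (255,198) to (362,214), with the catch near (352,183). The side view shows the gate near col 280 and the dark catch at (310,278). I'll enlarge both.

```bash
python3 - <<'E'
import cv2,numpy as np
a=cv2.imread("pics/top0.png")[90:230,230:380];b=cv2.imread("pics/side0.png")[200:310,260:400]
cv2.imwrite("pics/t0.png",cv2.resize(a,None,fx=4,fy=4,interpolation=2)[:600]);cv2.imwrite("pics/s0.png",cv2.resize(b,None,fx=5,fy=5,interpolation=2))
E
```

```text
(no output)
```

View pics/t0.png

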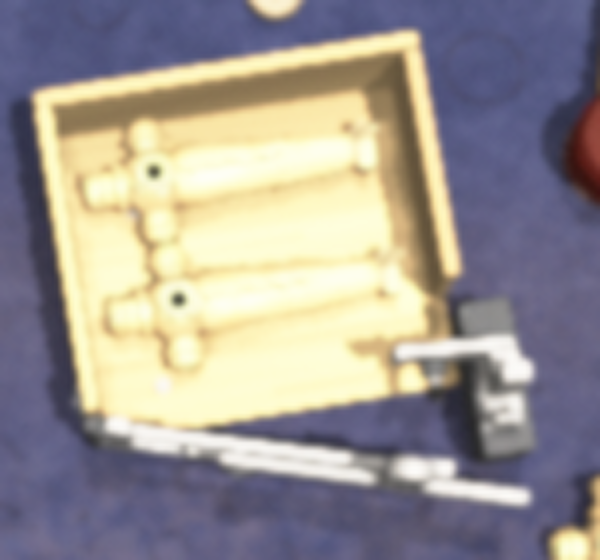

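View pics/s0.png

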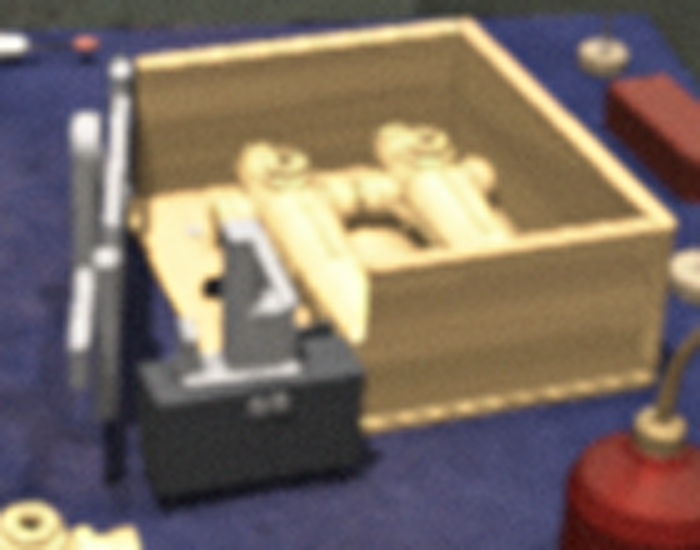

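The crops show the back corners at crop (35,92) and (420,33) and the bar running (215,460)→(530,497). The thumb tab is at (390–455,466). The backstop is near (515,365), and the striker near (500,410).

```bash
cat >> h.py <<'E'
import pickle
def cw(cx,cy,f=4,o=(230,90)): return (cx+.5)/f-.5+o[0],(cy+.5)/f-.5+o[1]
E
python3 - <<'E'
from h import *
c=pickle.load(open("top0.pkl","rb"));s=pickle.load(open("side0.pkl","rb"))
P=lambda x,y,z:at(c,*cw(x,y),z)
S=lambda x,y,z:at(s,*cw(x,y,5,(260,200)),z)
bl=P(34,92,.08);br=P(418,32,.08);rf=P(461,273,.08)
print("bl,br,rf",bl,br,rf,np.linalg.norm(bl-br))
print("side bl? br",S(470,18,.08),S(675,225,.08))
yv=(bl-br)[:2];th=np.arctan2(yv[1],yv[0])-np.pi/2;print("yaw",th)
X=np.array([np.cos(th),np.sin(th)]);Y=np.array([-X[1],X[0]])
print("right wall dir",np.arctan2(*(br-rf)[[1,0]]))
for n,p in dict(mid=(bl+br)/2).items(): print(n,p)
mid=((bl+br)/2)[:2]
# crate origin: gate plane at x=-75; back wall outer at? front of 180 box
for back in (105,90,110):
    o=mid-X*back/1000; print(back,o,"hinge",o-.075*X+.097*Y)
for n,a in dict(hinge=(97,425,.084),tab1=(390,467,.135),tab2=(456,467,.135),tip=(530,497,.074),bar0=(215,462,.074),bk=(515,345,.115),bk2=(520,378,.115),st1=(487,415,.076),st2=(522,405,.076)).items(): print(n,P(*a).round(4))
print("side tab",S(85,118,.135),S(75,270,.135),'hinge',S(120,65,.084))
E
```

```text
bl,br,rf [0.71476794 0.10758228 0.08      ] [ 0.75368107 -0.09479454  0.08      ] [ 0.62434023 -0.11951698  0.08      ] 0.20608397910262385
side bl? br [0.71560608 0.11049594 0.08      ] [ 0.75334301 -0.09376569  0.08      ]
yaw 0.18996209633636352
right wall dir 0.18886373620956629
mid [0.7342245  0.00639387 0.08      ]
105 [ 0.63111331 -0.01343241] hinge [0.53914675 0.06766107]
90 [ 0.64584348 -0.01060008] hinge [0.55387692 0.0704934 ]
110 [ 0.62620325 -0.01437652] hinge [0.53423669 0.06671696]
hinge [0.538  0.0684 0.084 ]
tab1 [ 0.5146 -0.0789  0.135 ]
tab2 [ 0.5155 -0.1116  0.135 ]
tip [ 0.5079 -0.158   0.074 ]
bar0 [0.5216 0.0068 0.074 ]
bk [ 0.5808 -0.143   0.115 ]
bk2 [ 0.564  -0.1458  0.115 ]
st1 [ 0.5501 -0.1347  0.076 ]
st2 [ 0.5559 -0.153   0.076 ]
side tab [ 0.51446885 -0.08896932  0.135     ] [ 0.50545214 -0.19953899  0.135     ] hinge [0.53807293 0.0611287  0.084     ]
```

arm_command --motion '[[[19, -37, 0], [0, 0, -0.076], 0.5], [[19, -37, 0], [0, 0, -0.076], 0.5], [[19, -37, 0], [0, 0, -0.076], 0.5], [[19, -37, 0], [0, 0, -0.076], 0.5], [[19, -37, 0], [0, 0, -0.076], 0.5], [[19, -37, 0], [0, 0, -0.076], 0.5], [[19, -37, 0], [0, 0, -0.076], 0.5], [[19, -37, 0], [0, 0, -0.076], 0.5], [[19, -37, 0], [0, 0, -0.076], 0.5], [[19, -37, 0], [0, 0, -0.076], 0.5], [[19, -37, 0], [0, 0, -0.076], 0.5], [[19, -37, 0], [0, 0, -0.076], 0.5]]' --grip_force 40

```text
clock: 1.3
ee_pos: [0.4056, 0.1276, 0.2022]
tcp_rot: [3.141, 0.0, 1.927]
force: [-0.2, 0.8, 0.6]
opening: 0.499
grip_force: 0.0
```

arm_command --motion '[[[19, -37, 0], [0, 0, -0.076], 0.4], [[19, -37, 0], [0, 0, -0.076], 0.4], [[19, -37, 0], [0, 0, -0.076], 0.4], [[19, -37, 0], [0, 0, -0.076], 0.4], [[18, -37, 0], [0, 0, -0.076], 0.4], [[0, -32, 0], [0, 0, -0.076], 0.4], [[0, 0, 0], [0, 0, 0], 0.4], [[0, 0, 0], [0, 0, 0], 0.4], [[0, 0, 0], [0, 0, 0], 0.4]]'

```text
clock: 2.2
ee_pos: [0.499, -0.087, 0.2023]
tcp_rot: [-3.141, -0.0, 1.475]
force: [0.2, 0.0, 0.0]
opening: 0.4
grip_force: 0.0
```

arm_command --motion '[[[15.5, -3.5, 0], [0, 0, 0], 0.4], [[0, 0, -25], [0, 0, 0], 0.4], [[0, 0, -25], [0, 0, 0], 0.4], [[0, 0, 0], [0, 0, 0], 0.4], [[0, 0, 0], [0, 0, 0], 0.4]]'

```text
clock: 2.7
ee_pos: [0.5145, -0.0903, 0.1528]
tcp_rot: [-3.141, -0.0, 1.475]
force: [-0.5, 0.6, 0.4]
opening: 0.404
grip_force: 0.0
```

```bash
python3 - <<'E'
from h import *
a=manip.capture("side")["color"][150:310,230:370]
b=manip.capture("top")["color"][130:230,250:375]
f=lambda i,k:cv2.resize(i,None,fx=k,fy=k,interpolation=2)
A=f(a,3.5);B=f(b,3.2);C=np.zeros((max(A.shape[0],B.shape[0]),800,3),np.uint8);A=A[:,:400]
C[:A.shape[0],:A.shape[1]]=A;C[:B.shape[0],400:400+B.shape[1]]=B
cv2.imwrite("pics/n1.png",C);print(manip.observe()["ee_pos"])
E
```

```text
[ 0.51530862 -0.09102681  0.15399559]
```

View pics/n1.png

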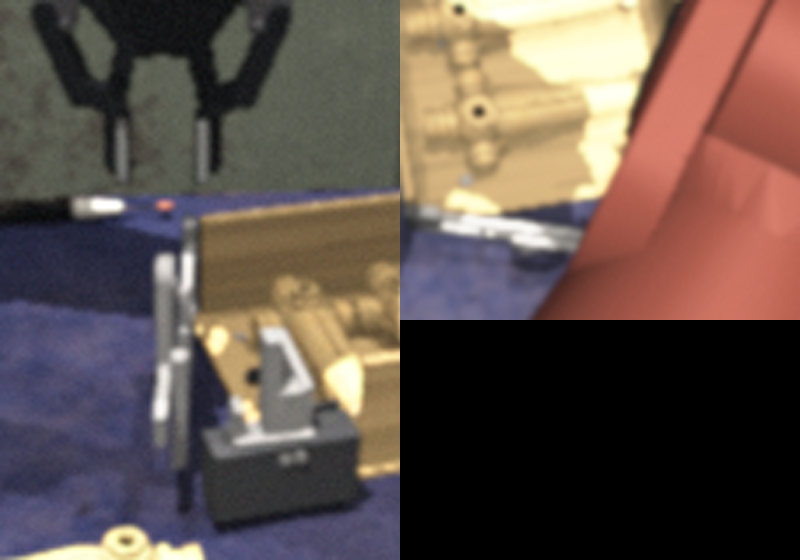

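The fingers straddle the tab: finger mid is at crop x≈163 and the tab top at (165,258). Next I descend and grip.

arm_command --motion '[[[0, 0, -20], [0, 0, 0], 0.4], [[0, 0, -20], [0, 0, 0], 0.4], [[0, 0, -10], [0, 0, 0], 0.4], [[0, 0, 0], [0, 0, 0], 0.2], [[0, 0, 0], [0, 0, 0], 0.0], [[0, 0, 0], [0, 0, 0], 0.0], [[0, 0, 0], [0, 0, 0], 0.0], [[0, 0, 0], [0, 0, 0], 0.0]]'

```text
clock: 3.6
ee_pos: [0.5153, -0.0914, 0.1033]
tcp_rot: [3.14, 0.0, 1.474]
force: [0.3, 1.5, 3.3]
opening: 0.086
grip_force: 39.9
```

```bash
cat >> h.py <<'E'
from scipy.spatial.transform import Rotation as Ro
TH=.19;H=np.array([.5385,.068,.065]);P0=np.array([.5153,-.0914,.1033]);G0=.284
def T(g,l):
    # bar-frame rotation & TCP
    def fr(g,l):
        R=Ro.from_euler('z',TH-g)*Ro.from_euler('x',-l)
        piv=H+Ro.from_euler('z',TH-g).apply([-.008,-.075,0]);return R,piv
    R0,p0=fr(G0,0);R,p=fr(g,l)
    return p+R.apply(R0.inv().apply(P0-p0)),R
def steps(path):
    for a,b in zip(path,path[1:]):
        (p,R),(q,S)=T(*a),T(*b);print(((q-p)*1000).round(2).tolist(),(S*R.inv()).as_rotvec().round(4).tolist(),np.round(b,3))
E
python3 - <<'E'
from h import *
print(T(G0,0)[0]);steps([(G0,x) for x in np.linspace(0,.26,9)])
print();steps([(x,.26) for x in np.linspace(.284,.014,28)])
E
```

```text
[ 0.5153 -0.0914  0.1033]
[0.12, 1.28, 2.77] [-0.0324, 0.0031, 0.0] [0.284 0.032]
[0.13, 1.37, 2.73] [-0.0324, 0.0031, -0.0] [0.284 0.065]
[0.14, 1.46, 2.68] [-0.0324, 0.0031, 0.0] [0.284 0.098]
[0.15, 1.55, 2.63] [-0.0324, 0.0031, -0.0] [0.284 0.13 ]
[0.15, 1.63, 2.58] [-0.0324, 0.0031, 0.0] [0.284 0.162]
[0.16, 1.71, 2.53] [-0.0324, 0.0031, 0.0] [0.284 0.195]
[0.17, 1.79, 2.47] [-0.0324, 0.0031, -0.0] [0.284 0.228]
[0.18, 1.87, 2.41] [-0.0324, 0.0031, -0.0] [0.284 0.26 ]

[1.47, -0.21, 0.0] [0.0, -0.0, 0.01] [0.274 0.26 ]
[1.47, -0.2, 0.0] [-0.0, 0.0, 0.01] [0.264 0.26 ]
[1.47, -0.18, 0.0] [-0.0, 0.0, 0.01] [0.254 0.26 ]
[1.47, -0.17, 0.0] [0.0, -0.0, 0.01] [0.244 0.26 ]
[1.48, -0.15, 0.0] [-0.0, 0.0, 0.01] [0.234 0.26 ]
[1.48, -0.14, 0.0] [0.0, 0.0, 0.01] [0.224 0.26 ]
[1.48, -0.12, 0.0] [-0.0, 0.0, 0.01] [0.214 0.26 ]
[1.48, -0.11, 0.0] [0.0, 0.0, 0.01] [0.204 0.26 ]
[1.48, -0.09, 0.0] [0.0, -0.0, 0.01] [0.194 0.26 ]
[1.48, -0.08, 0.0] [-0.0, 0.0, 0.01] [0.184 0.26 ]
[1.48, -0.07, 0.0] [0.0, 0.0, 0.01] [0.174 0.26 ]
[1.48, -0.05, 0.0] [-0.0, 0.0, 0.01] [0.164 0.26 ]
[1.48, -0.04, 0.0] [0.0, 0.0, 0.01] [0.154 0.26 ]
[1.48, -0.02, 0.0] [-0.0, -0.0, 0.01] [0.144 0.26 ]
[1.48, -0.01, 0.0] [0.0, 0.0, 0.01] [0.134 0.26 ]
[1.48, 0.01, 0.0] [-0.0, 0.0, 0.01] [0.124 0.26 ]
[1.48, 0.02, 0.0] [0.0, -0.0, 0.01] [0.114 0.26 ]
[1.48, 0.04, 0.0] [-0.0, 0.0, 0.01] [0.104 0.26 ]
[1.48, 0.05, 0.0] [0.0, 0.0, 0.01] [0.094 0.26 ]
[1.48, 0.07, 0.0] [-0.0, 0.0, 0.01] [0.084 0.26 ]
[1.48, 0.08, 0.0] [-0.0, -0.0, 0.01] [0.074 0.26 ]
[1.48, 0.1, 0.0] [0.0, -0.0, 0.01] [0.064 0.26 ]
[1.48, 0.11, 0.0] [0.0, 0.0, 0.01] [0.054 0.26 ]
[1.48, 0.13, 0.0] [0.0, 0.0, 0.01] [0.044 0.26 ]
[1.48, 0.14, 0.0] [0.0, -0.0, 0.01] [0.034 0.26 ]
[1.48, 0.16, 0.0] [0.0, 0.0, 0.01] [0.024 0.26 ]
[1.47, 0.17, -0.0] [-0.0, 0.0, 0.01] [0.014 0.26 ]
```

arm_command --motion '[[[0.12, 1.28, 2.77], [-0.0324, 0.0031, 0], 0], [[0.13, 1.37, 2.73], [-0.0324, 0.0031, 0], 0], [[0.14, 1.46, 2.68], [-0.0324, 0.0031, 0], 0], [[0.15, 1.55, 2.63], [-0.0324, 0.0031, 0], 0], [[0.15, 1.63, 2.58], [-0.0324, 0.0031, 0], 0], [[0.16, 1.71, 2.53], [-0.0324, 0.0031, 0], 0], [[0.17, 1.79, 2.47], [-0.0324, 0.0031, 0], 0], [[0.18, 1.87, 2.41], [-0.0324, 0.0031, 0], 0], [[0, 0, 0], [0, 0, 0], 0], [[0, 0, 0], [0, 0, 0], 0], [[0, 0, 0], [0, 0, 0], 0]]'

```text
clock: 4.7
ee_pos: [0.5162, -0.0792, 0.1236]
tcp_rot: [3.14, 0.261, 1.473]
force: [0.2, -3.9, 3.4]
opening: 0.081
grip_force: 39.8
```

```bash
python3 - <<'E'
from h import *
a=manip.capture("side")["color"][190:310,230:370]
cv2.imwrite("pics/n2.png",cv2.resize(a,None,fx=4,fy=4,interpolation=2));o=manip.observe();print(o["force"],o["wrist_torque"],o["ee_pos"],T(G0,.26)[0])
E
```

```text
[-1.59310604 -3.84483817  3.55485945] [-0.83531409  0.04333622  0.0107445 ] [ 0.51614051 -0.07930247  0.12354151] [ 0.51649508 -0.0787238   0.12408924]
```

View pics/n2.png

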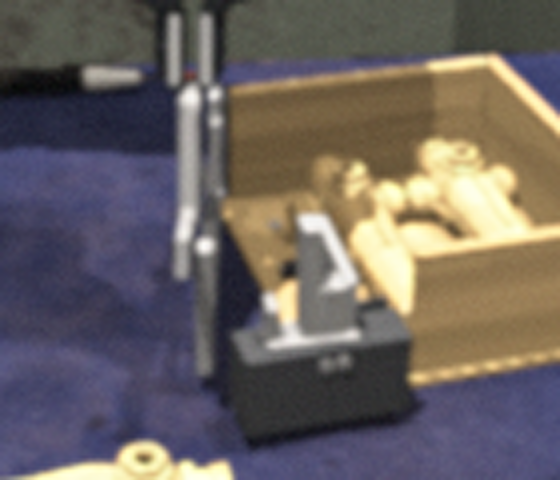

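```bash
python3 - <<'E'
from h import *
s=pickle.load(open("side0.pkl","rb"))
D=Ro.from_euler('z',TH-G0)
def bar(l,a,h): return H+D.apply([-.008,-.075,0])+(D*Ro.from_euler('x',-l)).apply([0,-a,h])
f=lambda p:((proj(s,p)-[230,190])*4).round()
print("tcp",f([.5162,-.0792,.1236]))
for l in(0,.13,.26): print(l,"tabtop",f(bar(l,.085,.07)),"tabbase",f(bar(l,.085,.009)),"tip",f(bar(l,.152,0)),f(bar(l,.152,.009)),"pivot",f(bar(l,0,0)))
print("gate edge top",f(H+D.apply([0,-.185,.019])))
E
```

```text
tcp [189. 144.]
0 tabtop [189. 134.] tabbase [190. 242.] tip [184. 334.] [184. 318.] pivot [196. 175.]
0.13 tabtop [189. 106.] tabbase [190. 221.] tip [184. 297.] [184. 279.] pivot [196. 175.]
0.26 tabtop [190.  79.] tabbase [190. 200.] tip [184. 257.] [184. 238.] pivot [196. 175.]
gate edge top [204. 252.]
```

The picture shows the bar tip at (183,235–278), which matches a lift of 0.26 rad. Now I swing the gate to.

arm_command --motion '[[[1.47, -0.21, 0], [0, 0, 0.01], 0], [[1.47, -0.2, 0], [0, 0, 0.01], 0], [[1.47, -0.18, 0], [0, 0, 0.01], 0], [[1.47, -0.17, 0], [0, 0, 0.01], 0], [[1.48, -0.15, 0], [0, 0, 0.01], 0], [[1.48, -0.14, 0], [0, 0, 0.01], 0], [[1.48, -0.12, 0], [0, 0, 0.01], 0], [[1.48, -0.11, 0], [0, 0, 0.01], 0], [[1.48, -0.09, 0], [0, 0, 0.01], 0], [[1.48, -0.08, 0], [0, 0, 0.01], 0], [[1.48, -0.07, 0], [0, 0, 0.01], 0], [[1.48, -0.05, 0], [0, 0, 0.01], 0]]'

```text
clock: 5.95
ee_pos: [0.5341, -0.0808, 0.1237]
tcp_rot: [3.14, 0.261, 1.594]
force: [-0.5, -4.6, 5.0]
opening: 0.083
grip_force: 40.1
```

arm_command --motion '[[[1.48, -0.04, 0], [0, 0, 0.01], 0], [[1.48, -0.02, 0], [0, 0, 0.01], 0], [[1.48, -0.01, 0], [0, 0, 0.01], 0], [[1.48, 0.01, 0], [0, 0, 0.01], 0], [[0, 0, 0], [0, 0, 0], 0], [[0, 0, 0], [0, 0, 0], 0]]'

```text
clock: 6.55
ee_pos: [0.5401, -0.0809, 0.1237]
tcp_rot: [3.14, 0.261, 1.633]
force: [0.1, -4.6, 4.9]
opening: 0.082
grip_force: 40.1
```

```bash
python3 - <<'E'
from h import *
a=manip.capture("side")["color"][190:310,230:370]
cv2.imwrite("pics/n3.png",cv2.resize(a,None,fx=5,fy=5,interpolation=2));o=manip.observe();print(o["force"],o["wrist_torque"],o["ee_pos"],T(.124,.26)[0])
E
```

```text
[ 0.87894983 -5.55770339  4.81466594] [-1.12131998 -0.05096394  0.01428312] [ 0.54012042 -0.08088065  0.12373436] [ 0.54015192 -0.08035552  0.12408924]
```

View pics/n3.png

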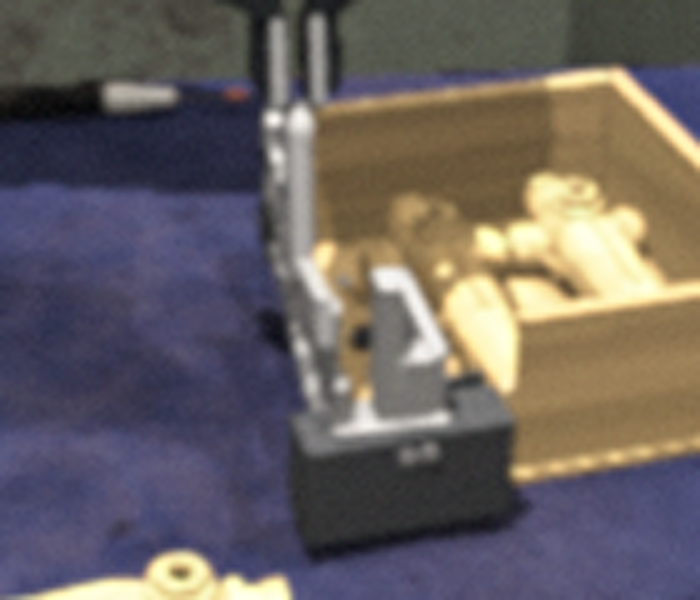

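The bar tip is at (320,290–350), the backstop's front edge at x≈373 and the black buffer at (365,335). There's no contact yet. I'll go on slowly by force.

arm_command --motion '[[[1.48, 0.02, 0], [0, 0, 0.01], 0], [[1.48, 0.04, 0], [0, 0, 0.01], 0], [[0, 0, 0], [0, 0, 0], 0], [[0, 0, 0], [0, 0, 0], 0]]'

```text
clock: 7.0
ee_pos: [0.5431, -0.0808, 0.1237]
tcp_rot: [3.14, 0.261, 1.653]
force: [0.6, -5.7, 5.5]
opening: 0.085
grip_force: 40.1
```

arm_command --motion '[[[0.74, 0.02, 0], [0, 0, 0.005], 0], [[0.74, 0.02, 0], [0, 0, 0.005], 0], [[0, 0, 0], [0, 0, 0], 0], [[0, 0, 0], [0, 0, 0], 0]]'

```text
clock: 7.4
ee_pos: [0.5444, -0.0809, 0.1237]
tcp_rot: [3.14, 0.261, 1.663]
force: [-0.6, -6.0, 5.4]
opening: 0.079
grip_force: 40.1
```

arm_command --motion '[[[0.74, 0.03, 0], [0, 0, 0.005], 0], [[0.74, 0.03, 0], [0, 0, 0.005], 0], [[0, 0, 0], [0, 0, 0], 0], [[0, 0, 0], [0, 0, 0], 0]]'

```text
clock: 7.8
ee_pos: [0.5455, -0.0809, 0.1236]
tcp_rot: [3.141, 0.262, 1.673]
force: [-1.4, -6.2, 5.7]
opening: 0.085
grip_force: 40.2
```

arm_command --motion '[[[0.74, 0.04, 0], [0, 0, 0.005], 0], [[0.74, 0.04, 0], [0, 0, 0.005], 0], [[0, 0, 0], [0, 0, 0], 0], [[0, 0, 0], [0, 0, 0], 0]]'

```text
clock: 8.2
ee_pos: [0.5466, -0.0809, 0.1235]
tcp_rot: [-3.141, 0.262, 1.683]
force: [-2.7, -6.0, 6.9]
opening: 0.084
grip_force: 40.2
```

arm_command --motion '[[[0.74, 0.05, 0], [0, 0, 0.005], 0], [[0.74, 0.05, 0], [0, 0, 0.005], 0], [[0, 0, 0], [0, 0, 0], 0], [[0, 0, 0], [0, 0, 0], 0]]'

```text
clock: 8.6
ee_pos: [0.5478, -0.081, 0.1234]
tcp_rot: [-3.141, 0.262, 1.694]
force: [-5.6, -6.6, 6.5]
opening: 0.082
grip_force: 40.3
```

```bash
cat >> h.py <<'E'
def mom():
    o=manip.observe();r=o["ee_pos"]-H;F=o["force"]
    m=r[0]*F[1]-r[1]*F[0]
    # gate angle from ee: bearing relative to start calibration
    r0=T(0,.26)[0]-H;g=np.arctan2(r0[1],r0[0])-np.arctan2(r[1],r[0])
    print("F",F.round(1),"Tq",o["wrist_torque"].round(2),"M",round(m,2),"g",round(g,4),"rot",np.round(o["tcp_rot"],3),"ee",o["ee_pos"].round(4))
E
python3 -c "
from h import *
mom()"
```

```text
F [-5.6 -6.6  6.5] Tq [-1.6   1.21 -0.36] M -0.9 g 0.073 rot [-3.141  0.262  1.694] ee [ 0.5478 -0.081   0.1234]
```

arm_command --motion '[[[0.74, 0.06, 0], [0, 0, 0.005], 0], [[0.74, 0.06, 0], [0, 0, 0.005], 0], [[0, 0, 0], [0, 0, 0], 0], [[0, 0, 0], [0, 0, 0], 0]]'

```text
clock: 9.0
ee_pos: [0.5489, -0.081, 0.1234]
tcp_rot: [-3.14, 0.262, 1.704]
force: [-6.6, -7.7, 6.8]
opening: 0.079
grip_force: 40.3
```

```bash
python3 -c "
from h import *
mom()"
```

```text
F [-6.6 -7.7  6.8] Tq [-1.75  1.42 -0.49] M -1.06 g 0.0654 rot [-3.14   0.262  1.704] ee [ 0.5489 -0.081   0.1234]
```

arm_command --motion '[[[0.74, 0.06, 0], [0, 0, 0.005], 0], [[0.74, 0.06, 0], [0, 0, 0.005], 0], [[0, 0, 0], [0, 0, 0], 0], [[0, 0, 0], [0, 0, 0], 0]]'

```text
clock: 9.4
ee_pos: [0.55, -0.081, 0.1233]
tcp_rot: [-3.139, 0.262, 1.714]
force: [-8.9, -7.6, 7.8]
opening: 0.079
grip_force: 40.4
```

```bash
python3 -c "
from h import *
mom()"
```

```text
F [-8.9 -7.6  7.8] Tq [-1.95  1.82 -0.59] M -1.41 g 0.0581 rot [-3.139  0.262  1.714] ee [ 0.55   -0.081   0.1233]
```

arm_command --motion '[[[0.5, 0.05, 0], [0, 0, 0.0035], 0], [[0.5, 0.05, 0], [0, 0, 0.0035], 0], [[0, 0, 0], [0, 0, 0], 0], [[0, 0, 0], [0, 0, 0], 0]]'

```text
clock: 9.8
ee_pos: [0.5508, -0.081, 0.1232]
tcp_rot: [-3.138, 0.262, 1.721]
force: [-9.7, -8.8, 8.6]
opening: 0.082
grip_force: 40.4
```

```bash
python3 -c "
from h import *
mom()
for i in range(4): manip.capture('side'); mom()
a=manip.capture('side')['color'][200:300,250:370]
cv2.imwrite('pics/n4.png',cv2.resize(a,None,fx=6,fy=6,interpolation=2))"
```

```text
F [-9.7 -8.8  8.6] Tq [-1.97  2.1  -0.63] M -1.55 g 0.0529 rot [-3.138  0.262  1.721] ee [ 0.5508 -0.081   0.1232]
F [-9.  -8.1  7.5] Tq [-1.95  2.06 -0.59] M -1.44 g 0.0529 rot [-3.138  0.262  1.721] ee [ 0.5508 -0.081   0.1232]
F [-10.1  -8.1   7.4] Tq [-1.98  2.11 -0.61] M -1.6 g 0.0529 rot [-3.138  0.262  1.721] ee [ 0.5508 -0.081   0.1232]
F [-10.1  -9.    7.9] Tq [-2.01  2.06 -0.68] M -1.62 g 0.053 rot [-3.138  0.262  1.721] ee [ 0.5508 -0.081   0.1232]
F [-9.8 -8.7  7.6] Tq [-1.97  2.07 -0.67] M -1.57 g 0.0528 rot [-3.138  0.262  1.721] ee [ 0.5508 -0.081   0.1233]
```

View pics/n4.png

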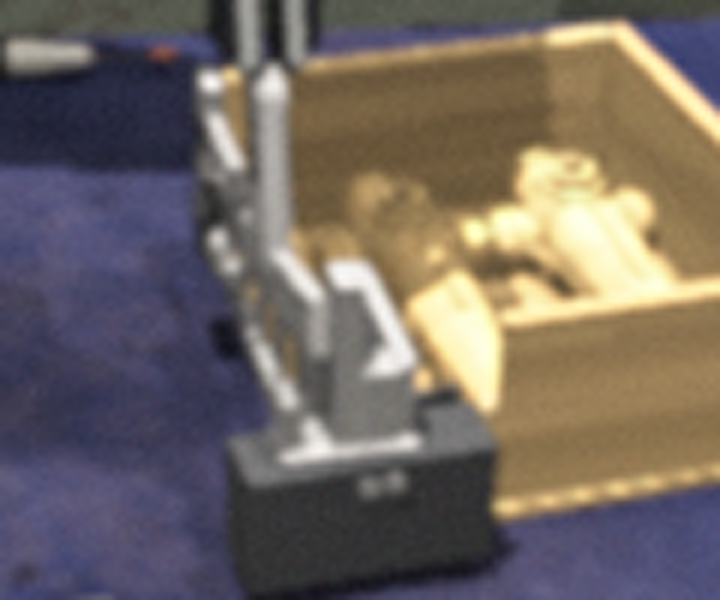

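The bar tip is at x≈315, just in front of the backstop face at x≈330. The closing moment is about 1.65 N m, so the bar is near mid slot. Now I lower it.

```bash
python3 - <<'E'
from h import *
steps([(.053,x) for x in np.linspace(.26,0,14)])
E
```

```text
[0.16, -1.16, -1.47] [0.0198, 0.0027, 0.0] [0.053 0.24 ]
[0.16, -1.13, -1.5] [0.0198, 0.0027, 0.0] [0.053 0.22 ]
[0.15, -1.1, -1.52] [0.0198, 0.0027, -0.0] [0.053 0.2  ]
[0.15, -1.07, -1.54] [0.0198, 0.0027, 0.0] [0.053 0.18 ]
[0.14, -1.04, -1.56] [0.0198, 0.0027, 0.0] [0.053 0.16 ]
[0.14, -1.0, -1.58] [0.0198, 0.0027, -0.0] [0.053 0.14 ]
[0.13, -0.97, -1.6] [0.0198, 0.0027, -0.0] [0.053 0.12 ]
[0.13, -0.94, -1.62] [0.0198, 0.0027, -0.0] [0.053 0.1  ]
[0.13, -0.91, -1.64] [0.0198, 0.0027, 0.0] [0.053 0.08 ]
[0.12, -0.88, -1.66] [0.0198, 0.0027, 0.0] [0.053 0.06 ]
[0.12, -0.84, -1.68] [0.0198, 0.0027, 0.0] [0.053 0.04 ]
[0.11, -0.81, -1.69] [0.0198, 0.0027, 0.0] [0.053 0.02 ]
[0.11, -0.78, -1.71] [0.0198, 0.0027, 0.0] [0.053 0.   ]
```

arm_command --motion '[[[0.16, -1.16, -1.47], [0.0198, 0.0027, 0], 0], [[0.16, -1.13, -1.5], [0.0198, 0.0027, 0], 0], [[0.15, -1.1, -1.52], [0.0198, 0.0027, 0], 0], [[0.15, -1.07, -1.54], [0.0198, 0.0027, 0], 0], [[0, 0, 0], [0, 0, 0], 0], [[0, 0, 0], [0, 0, 0], 0]]'

```text
clock: 10.65
ee_pos: [0.5514, -0.0856, 0.1169]
tcp_rot: [-3.14, 0.182, 1.72]
force: [-9.0, -9.1, 6.9]
opening: 0.083
grip_force: 40.3
```

```bash
sed -i 's/r0=T(0,.26)/r0=T(0,L)/;s/def mom()/def mom(L=.26)/' h.py; python3 -c "
from h import *
mom(.18); print(T(.053,.18)[0])"
```

```text
F [-9.  -9.1  6.9] Tq [-2.02  2.06 -0.42] M -1.5 g 0.053 rot [-3.14   0.182  1.72 ] ee [ 0.5514 -0.0856  0.1169]
[ 0.55128511 -0.08431068  0.11805518]
```

arm_command --motion '[[[0.14, -1.04, -1.56], [0.0198, 0.0027, 0], 0], [[0.14, -1.0, -1.58], [0.0198, 0.0027, 0], 0], [[0, 0, 0], [0, 0, 0], 0]]'

```text
clock: 10.95
ee_pos: [0.5517, -0.0877, 0.1136]
tcp_rot: [-3.14, 0.141, 1.719]
force: [-8.9, -8.4, 5.5]
opening: 0.084
grip_force: 40.2
```

arm_command --motion '[[[0.13, -0.97, -1.6], [0.0198, 0.0027, 0], 0], [[0, 0, 0], [0, 0, 0], 0]]'

```text
clock: 11.15
ee_pos: [0.5518, -0.0886, 0.112]
tcp_rot: [-3.14, 0.121, 1.719]
force: [-8.9, -8.6, 6.3]
opening: 0.083
grip_force: 40.3
```

```bash
python3 -c "
from h import *
mom(.12); print(T(.053,.12)[0])"
```

```text
F [-8.9 -8.6  6.3] Tq [-1.89  1.95 -0.28] M -1.5 g 0.0531 rot [-3.14   0.121  1.719] ee [ 0.5518 -0.0886  0.112 ]
[ 0.55170052 -0.08732389  0.11330472]
```

Nothing obstructs it, and the bar is below the striker top. I'll lower it the rest of the way.

arm_command --motion '[[[0.13, -0.94, -1.62], [0.0198, 0.0027, 0], 0], [[0.13, -0.91, -1.64], [0.0198, 0.0027, 0], 0], [[0.12, -0.88, -1.66], [0.0198, 0.0027, 0], 0], [[0.12, -0.84, -1.68], [0.0198, 0.0027, 0], 0], [[0, 0, 0], [0, 0, 0], 0]]'

```text
clock: 11.65
ee_pos: [0.5523, -0.0923, 0.1051]
tcp_rot: [-3.141, 0.041, 1.719]
force: [-8.5, -9.3, 4.6]
opening: 0.089
grip_force: 40.2
```

arm_command --motion '[[[0.11, -0.81, -1.69], [0.0198, 0.0027, 0], 0], [[0, 0, 0], [0, 0, 0], 0]]'

```text
clock: 11.85
ee_pos: [0.5524, -0.093, 0.1034]
tcp_rot: [3.141, 0.021, 1.719]
force: [-9.2, -9.3, 5.0]
opening: 0.079
grip_force: 40.2
```

```bash
python3 -c "
from h import *
mom(.02); print(T(.053,.02)[0])"
```

```text
F [-9.2 -9.3  5. ] Tq [-1.99  1.87 -0.04] M -1.6 g 0.0532 rot [3.141 0.021 1.719] ee [ 0.5524 -0.093   0.1034]
[ 0.55230409 -0.09170189  0.1050097 ]
```

arm_command --motion '[[[0.11, -0.4, -0.85], [0.0099, 0.0014, 0], 0], [[0.11, -0.4, -0.85], [0.0099, 0.0014, 0], 0], [[0, 0, 0], [0, 0, 0], 0], [[0, 0, 0], [0, 0, 0], 0]]'

```text
clock: 12.25
ee_pos: [0.5531, -0.0927, 0.103]
tcp_rot: [3.14, 0.001, 1.72]
force: [-10.4, -3.6, 13.2]
opening: 0.082
grip_force: 41.8
```

```bash
python3 -c "
from h import *
mom(.0)"
```

```text
F [-10.4  -3.6  13.2] Tq [-0.86  2.22 -0.01] M -1.72 g 0.0491 rot [3.14e+00 1.00e-03 1.72e+00] ee [ 0.5531 -0.0927  0.103 ]
```

The bar is on its stop: z is the same as at the start and Fz is up. Next I ease the gate back so the striker takes the load.

arm_command --motion '[[[0, 0, 0.3], [0, 0, 0], 0], [[-0.4, -0.06, 0.2], [0, 0, -0.0025], 0], [[-0.4, -0.06, 0], [0, 0, -0.0025], 0], [[-0.4, -0.06, 0], [0, 0, -0.0025], 0], [[-0.4, -0.06, 0], [0, 0, -0.0025], 0], [[-0.4, -0.06, 0], [0, 0, -0.0025], 0], [[0, 0, 0], [0, 0, 0], 0], [[0, 0, 0], [0, 0, 0], 0]]'

```text
clock: 13.05
ee_pos: [0.5512, -0.0928, 0.1031]
tcp_rot: [3.139, 0.0, 1.708]
force: [-7.6, -2.8, 9.6]
opening: 0.083
grip_force: 41.1
```

```bash
python3 -c "
from h import *
mom(.0)"
```

```text
F [-7.6 -2.8  9.6] Tq [-0.83  1.73 -0.03] M -1.27 g 0.0603 rot [3.139 0.    1.708] ee [ 0.5512 -0.0928  0.1031]
```

arm_command --motion '[[[-0.4, -0.06, 0], [0, 0, -0.0025], 0], [[-0.4, -0.06, 0], [0, 0, -0.0025], 0], [[-0.4, -0.06, 0], [0, 0, -0.0025], 0], [[0, 0, 0], [0, 0, 0], 0], [[0, 0, 0], [0, 0, 0], 0]]'

```text
clock: 13.55
ee_pos: [0.5506, -0.0928, 0.1031]
tcp_rot: [3.138, 0.0, 1.7]
force: [-5.3, -2.8, 8.3]
opening: 0.082
grip_force: 40.9
```

```bash
python3 -c "
from h import *
mom(.0)"
```

```text
F [-5.3 -2.8  8.3] Tq [-0.66  1.13 -0.03] M -0.89 g 0.0644 rot [3.138 0.    1.7  ] ee [ 0.5506 -0.0928  0.1031]
```

arm_command --motion '[[[-0.3, -0.04, 0], [0, 0, -0.002], 0], [[-0.3, -0.04, 0], [0, 0, -0.002], 0], [[-0.3, -0.04, 0], [0, 0, -0.002], 0], [[-0.3, -0.04, 0], [0, 0, -0.002], 0], [[0, 0, 0], [0, 0, 0], 0], [[0, 0, 0], [0, 0, 0], 0]]'

```text
clock: 14.15
ee_pos: [0.5504, -0.0928, 0.1032]
tcp_rot: [3.136, 0.001, 1.692]
force: [1.3, -1.1, 5.5]
opening: 0.082
grip_force: 40.4
```

```bash
python3 -c "
from h import *
mom(.0)"
```

```text
F [ 1.3 -1.1  5.5] Tq [-0.44 -0.5   0.03] M 0.19 g 0.0656 rot [3.136e+00 1.000e-03 1.692e+00] ee [ 0.5504 -0.0928  0.1032]
```

The force has gone to zero and the gate no longer moves, so the striker is holding it. I release a little and raise straight up.

arm_command --motion '[[[0, 0, 0], [0, 0, 0], 0.15], [[0, 0, 0], [0, 0, 0], 0.25], [[0, 0, 0], [0, 0, 0], 0.35], [[0, 0, 0], [0, 0, 0], 0.35], [[0, 0, 0], [0, 0, 0], 0.35], [[0, 0, 10], [0, 0, 0], 0.35], [[0, 0, 20], [0, 0, 0], 0.35], [[0, 0, 30], [0, 0, 0], 0.35], [[0, 0, 30], [0, 0, 0], 0.35], [[0, 0, 30], [0, 0, 0], 0.35], [[0, 0, 0], [0, 0, 0], 0.35]]'

```text
clock: 15.25
ee_pos: [0.5517, -0.0935, 0.2284]
tcp_rot: [3.131, 0.004, 1.692]
force: [0.6, -0.9, 0.1]
opening: 0.352
grip_force: 0.0
```

```bash
python3 -c "
from h import *
a=manip.capture('side')['color'][200:300,250:370]
cv2.imwrite('pics/n5.png',cv2.resize(a,None,fx=6,fy=6,interpolation=2));mom()"
```

```text
F [ 0.8 -0.9 -1.5] Tq [ 0.   -0.01  0.06] M 0.11 g 0.0576 rot [3.134e+00 3.000e-03 1.692e+00] ee [ 0.551  -0.0933  0.2259]
```

View pics/n5.png

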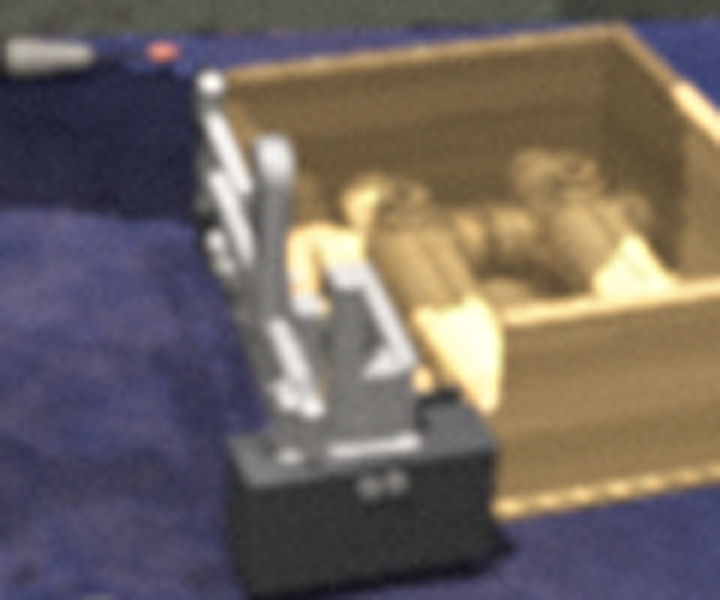

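The bar lies low in the slot with its tip at (312,410). The tab top is at (275,150) and the gate has not sprung back. I'll check this against the geometry and, if it agrees, hand in.

```bash
python3 - <<'E'
from h import *
s=pickle.load(open("side0.pkl","rb"));D=Ro.from_euler('z',TH-.065)
f=lambda l,a,h:((proj(s,H+D.apply([-.008,-.075,0])+(D*Ro.from_euler('x',-l)).apply([0,-a,h]))-[250,200])*6).round()
r=[(f(l,.152,.009),f(l,.085,.07)) for l in(0,.1,.2)];print(r)
if abs(r[0][0]-[314,405]).max()<18 and abs(r[0][1]-[275,145]).max()<18: print(manip.finish_job())
E
```

```text
[(array([316., 413.]), array([271., 140.])), (array([316., 369.]), array([267., 107.])), (array([314., 322.]), array([262.,  76.]))]
the job is handed in; nothing more can be done
None
```

The gate is shut with the latch bar fully down behind the striker and the gripper clear; the job is handed in at about 15 s of the 61 s, though the hand-in call returned no verdict.

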